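# Spring check of a mirror tilt mount

## Robot

A 7-joint arm with a two-finger parallel gripper is mounted at the origin on a cart in front of the work surface, level with it; the furniture and walls round the work are solid. World frame = base frame: x ahead of the robot, y to its left, z up, the work surface at z = 0. Lengths are in m, angles in rad, forces in N, time in s.
With the tool pointing down it reaches from about 0.4 to 0.925 m from the base axis. Payload 5.6 kg.
Tool frame: the origin (TCP) lies midway between the tips of the shut fingers; the grasp point (between the pads) lies 19 mm behind it; z points along the fingers, y is the direction in which the jaws open and shut (so a half turn about z gives the same grasp; the last joint's range is limited). The gripper opens to 85 mm and grips with 20 to 120 N. Pads are 22 mm wide; open, the fingers measure 114 mm over their backs; the gripper's body (76 mm by 85 mm) begins 54 mm behind the grasp point. The pads swing forward as they close: fully open they stand 13 mm farther back than shut.
Start: joints at [-1.202, 0.468, -0.012, 1.603, 0.006, 1.071, -0.056], TCP at [0.26, 0.596, 0.199] pointing down, gripper open.
Joint ranges: [-2.53, 2.53], [-0.31, 2.02], [-1.57, 1.55], [0.28, 2.44], [-1.29, 4.43], [0.15, 1.84], [-2.92, 2.92]. Speed limits (rad/s): [2.57, 2.57, 3.14, 3.14, 3.14, 3.14, 3.14].

## Interface

Orientations are given as a unit quaternion [w, x, y, z].
In Python, from rig import bot, capture, workorder gives the robot as it stands. The module is installed in compiled form; this text tells all that it offers.
- The arm moves only by the tool arm_command, never from a script. Its argument "series" is a list of rows, each a list of 3 entries, a list of its own where there are three numbers: the finger opening in m, from 0 to 0.0854, then the shift along the tool's x, y, z in m, then the turn about the tool's z in degrees. A call has 1 to 5 rows; each row shifts and turns the commanded pose from where the row before left it, along the tool's axes as they then stand; what a row does not reach is not made up. A row lasts 1/8 s, in which the tool goes at most 62.5 mm and 10.7 degrees, less where a joint would pass 70% of its speed; a pose out of reach is approached as far as the arm can. A call is refused whole if a number of a shift passes 0.0625 or a number of a turn 10.7, either way. A call with a gripper value outside its range is refused whole. The fingers move at their own pace and stop on an object; "newtons" is the grip in N (left out, the last holds). Time passes only in rows, so rows that do not move let the fingers close. It gives the time, the measured TCP pose, the force and the opening at its end, in the units of the state.
- bot.state(): the state, without advancing time (a new reading comes with each control period).
- capture(name): name is "scene" or "top" or "wrist"; returns a dict with "img" (480x640x3 uint8, red, green, blue), "fx", "fy", "cx", "cy" (pixels), "dist_coeffs" ([k1, k2, p1, p2, k3] as OpenCV has them; the pictures are not rectified), "rvec" (rotation vector, rad) and "tvec" (3), from world to camera coordinates, as OpenCV has them. Camera axes: x right, y down, z forward; pixel columns grow to the right and rows downward; lengths in m; the calibration is good to about 2 mm. A picture is of the moment at which its call begins. There is no depth.
- workorder.hand_in(): hands the job in, once; it reports no verdict.
The state is a dict: "clock": time; "joint_positions": joint angles; "qvel": joint speeds; "effort": joint torques, N m; "tcp_pos": TCP position; "tool_rot": TCP orientation; "force": force on the tool from outside, world axes, zero at the start; "ft_torque": the same for the moment, N m; "width": opening from 0.0 (shut) to 1.0 (fully open).
Only numpy, scipy, OpenCV 4.12 (cv2) and the standard library are available. Lean on these libraries where they do the work, as an engineer would, in place of code of your own. Each camera call takes 0.05 s, during which the arm holds its last target. There are 200 camera calls.

## Task

Check the springs of the vision sensor's mirror mount on the bench. With a fingertip press the blue corner of the tilt plate down until its pointer is level with the orange marker on its scale, hold it there for about a second without pushing on past the marker, and let it spring back up; then do the same with the yellow corner. Only press down, never lift the plate, press one corner at a time, leave the markers and the other things on the bench where they are, and finish with the plate level again.

Things in the scene. Friction and masses are not known exactly. Their poses are not given: they have to be found in the camera images.
- mount: the fixed mirror mount: aluminium foot plate (a 150 mm square standing on its corner as seen at yaw 0, i.e. a diamond), screwed down. Origin on the worktop under the middle of the tilt plate. At yaw 0 its pivot post stands at the far corner (+x), the blue corner is at the right (-y), the yellow corner at the left (+y). Yaw varies by up to 0.35 rad.
- plate: the grey tilt plate with a round mirror (72 mm bezel) in its middle, a 140 mm square, 6 mm thick, carried on a ball pivot at its far corner (78 mm along the mount's +x from the middle) and on springs at its two side corners. Origin at its middle, 70 mm above the worktop when level. The springs hold it level and bring it back when released; it is not to be lifted.
- tilt_blue (a joint): tilt of the plate that lowers the blue corner only, rad, 0 level, positive = blue corner down, hard stop at 0.25. The blue pad is 110 mm from the pivot, so 0.1 rad lowers it 11 mm. Spring about 4.5 N m/rad: about 4 N at the pad for each 10 mm of travel.
- tilt_yellow (a joint): the same for the yellow corner: positive = yellow corner down.
- pad_blue (a point): centre of the top face of the blue press pad, a disc 28 mm across on the plate's right corner (78 mm from the plate's middle along the mount's -y), 78 mm above the worktop when level
- pad_yellow (a point): centre of the top face of the yellow press pad, a disc 28 mm across on the plate's left corner (78 mm along the mount's +y), 78 mm above the worktop when level
- tip_blue (a point): free end (on the axis) of the blue corner's black pointer, a 5 mm rod that sticks straight out from the plate beyond the blue pad, its end 60 mm past the pad's centre and 170 mm from the pivot; level with the plate, 70 mm above the worktop, at rest. It drops 1.55 mm for each mm the pad is pressed.
- tip_yellow (a point): the same for the yellow corner's pointer, beyond the yellow pad
- marker_blue (a point): centre of the orange marker clip (46 mm wide, 10 mm high) on the white upright scale (40 mm wide, 90 mm high, 5 mm graduation) close behind the end of the blue corner's pointer. Clipped at a height that varies: 15 to 26 mm below the resting pointer.
- marker_yellow (a point): the same on the yellow corner's scale; its height is set independently
- pot_blue: sample pot with a blue lid, 50 mm across, 66 mm high, loose, behind the mount on the right; origin under its middle; to be left alone
- padlock: red lock-out padlock lying flat, 76x38x20 mm, loose, behind the mount on the left; origin under its middle; to be left alone
- pot_white: sample pot with a white lid, 50 mm across, 66 mm high, loose, at the back; to be left alone
- wand_green: green test stick, 22x150x9 mm, loose, on the right; to be left alone
- thermometer: white food thermometer, 46x152x18 mm, loose, on the right; to be left alone
- pen_blue: blue ball pen, 12x142x12 mm, loose, at the back left; to be left alone
- mouse: black computer mouse, 122x60x40 mm, loose, front right; to be left alone

How it is judged:
By the outcome, as a careful person would: the job done as asked, in the order asked, and still so for the second after the job is handed in, with the robot touching nothing.
It also fails if it takes over 51 s, if anything falls off the work surface, if the arm or the gripper's body presses on something with over 40 N, if the wrist force passes 120 N, or if a joint passes its speed limit or range.

## Working session

There is one attempt and no reset: what is moved stays moved. The work goes in short steps, Python scripts to look and compute and a tool call to move; the robot and the scene stay as the last step left them, time stands still between calls to the robot, and variables do not carry over. Pictures are saved under pics/ and viewed, about 8 in all and at most 12, crops included, and the job is handed in when it is done.

Besides the shell and the picture viewer there is one more tool, called after "Request:" by a JSON object that holds its "method" and its "body", one argument or row to a line. arm_command: Moves the arm, as the interface text tells. Its arguments: {"type":"object","properties":{"series":{"type":"array"},"newtons":{"type":"number"}},"required":["series"]}

```bash
mkdir -p pics; cat > h.py <<'E'
import numpy as np, cv2
from rig import bot, capture, workorder
def cam(n):
    c=capture(n); K=np.array([[c['fx'],0,c['cx']],[0,c['fy'],c['cy']],[0,0,1.]])
    return c['img'],K,np.array(c['dist_coeffs'],float),np.array(c['rvec'],float),np.array(c['tvec'],float)
def ray(c,uv):
    _,K,D,r,t=c; p=cv2.undistortPoints(np.array([[uv]],float),K,D)[0,0]
    R=cv2.Rodrigues(r)[0]; t=t.ravel(); return -R.T@t, R.T@np.array([p[0],p[1],1.])
def atz(c,uv,z):
    o,d=ray(c,uv); return o+d*(z-o[2])/d[2]
def proj(c,P): return cv2.projectPoints(np.array(P,float).reshape(-1,3),c[3],c[4],c[1],c[2])[0].reshape(-1,2)
def save(img,n): cv2.imwrite('pics/'+n,cv2.cvtColor(img,cv2.COLOR_RGB2BGR))
def blobs(img,lo,hi,amin=30):
    h=cv2.cvtColor(img,cv2.COLOR_RGB2HSV); m=cv2.inRange(h,np.array(lo),np.array(hi))
    n,_,s,ce=cv2.connectedComponentsWithStats(m)
    return [(s[i].tolist(),ce[i].round(1).tolist()) for i in range(1,n) if s[i][4]>=amin]
E
python3 - <<'E'
from h import *
s=bot.state(); print({k:np.round(v,3) for k,v in s.items()})
for n in('scene','top'):
    c=cam(n); save(c[0],n+'1.png'); print(n,np.round(ray(c,(320,240)),3).tolist(),c[1][0,0])
    for nm,lo,hi in(('blue',(100,120,60),(125,255,255)),('yel',(22,120,100),(34,255,255)),('or',(6,150,120),(18,255,255))): print(nm,blobs(c[0],lo,hi))
E
```

```text
{'clock': np.float64(0.0), 'joint_positions': array([-1.202,  0.468, -0.012,  1.604,  0.006,  1.071, -0.056]), 'qvel': array([-0.001, -0.   , -0.001,  0.002, -0.001, -0.   ,  0.   ]), 'effort': array([ 0.0000e+00, -5.3237e+01,  2.2000e-02, -2.5131e+01,  1.1000e-02,
        8.0000e-03, -0.0000e+00]), 'tcp_pos': array([0.26 , 0.595, 0.198]), 'tool_rot': array([-0.   ,  0.204,  0.979, -0.001]), 'force': array([-0.375,  0.289,  0.536]), 'ft_torque': array([ 0.024, -0.005,  0.042]), 'width': np.float64(0.996)}
scene [[-0.035, -0.549, 0.963], [0.541, 0.416, -0.731]] 550.7310281506889
blue [([282, 183, 18, 5, 38], [291.1, 184.6]), ([313, 188, 15, 5, 31], [319.2, 190.2]), ([391, 253, 22, 17, 285], [401.5, 260.8]), ([341, 266, 13, 11, 104], [347.1, 270.6]), ([504, 293, 34, 29, 323], [523.7, 304.3]), ([458, 331, 39, 33, 652], [479.6, 345.5]), ([537, 426, 24, 54, 538], [549.2, 453.2])]
yel [([292, 228, 12, 9, 84], [297.1, 232.0]), ([543, 312, 11, 8, 34], [547.9, 315.3])]
or []
top [[0.455, -0.059, 0.931], [0.17, -0.027, -0.985]] 439.20022827707174
blue [([226, 149, 18, 9, 59], [233.9, 152.8]), ([187, 160, 26, 12, 86], [200.6, 165.3]), ([488, 174, 39, 18, 468], [507.9, 181.2]), ([371, 188, 24, 23, 421], [382.7, 198.7]), ([481, 241, 41, 20, 604], [502.0, 249.9]), ([344, 242, 13, 14, 145], [350.1, 248.3]), ([577, 266, 22, 59, 443], [588.6, 294.5])]
yel [([516, 163, 11, 4, 31], [521.1, 165.0]), ([266, 231, 14, 14, 152], [272.2, 237.4])]
or []
```

View pics/scene1.png

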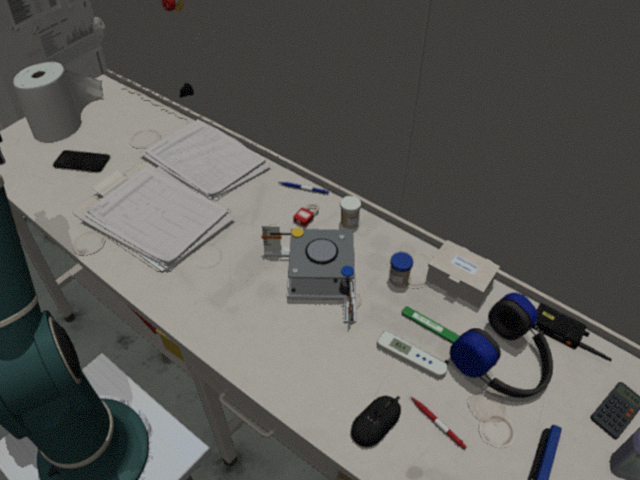

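View pics/top1.png

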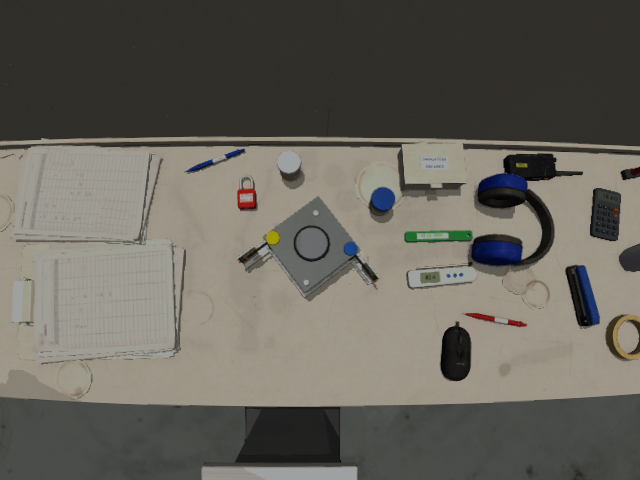

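Scene view: the blue pad is at (347,271) and yellow at (297,232). The scales stand beyond the pointers, at about (350,305) and (270,240). In the top view the pads are at (350,248) and (272,237), and the pots, padlock and sticks are clear of the mount.

```bash
python3 - <<'E'
from h import *
from scipy.optimize import least_squares
s=cam('scene');t=cam('top')
obs=[(s,(347.1,270.6),'b'),(s,(297.1,232.),'y'),(t,(350.1,248.3),'b'),(t,(272.2,237.4),'y')]
def pts(q):
    x,y,a=q;R=np.array([[np.cos(a),-np.sin(a)],[np.sin(a),np.cos(a)]])
    f=lambda l,z:np.r_[np.array([x,y])+R@np.array(l),z]
    k=170/110
    return dict(b=f([0,-.078],.078),y=f([0,.078],.078),piv=f([.078,0],.07),tb=f([.078-.078*k,-.078*k],.07),ty=f([.078-.078*k,.078*k],.07))
for c,uv,k in obs: print(k,np.round(atz(c,uv,.078),4))
r=least_squares(lambda q:np.concatenate([proj(c,pts(q)[k])[0]-uv for c,uv,k in obs]),[.6,0,0])
print(r.x,r.fun.round(2)); P=pts(r.x)
for k,v in P.items(): print(k,v.round(4),proj(s,v).round(0),proj(t,v).round(0))
np.save('q.npy',r.x)
a=cv2.resize(s[0][215:335,230:390],None,fx=5,fy=5,interpolation=cv2.INTER_CUBIC);save(a,'s_crop.png')
E
```

```text
b [ 0.5877 -0.1429  0.078 ]
y [0.6088 0.0107 0.078 ]
b [ 0.5863 -0.1421  0.078 ]
y [0.6075 0.0114 0.078 ]
[ 0.59746501 -0.06572339 -0.13753693] [-0.23  0.31 -0.47 -0.01  0.43 -0.26 -0.06 -0.32]
b [ 0.5868 -0.143   0.078 ] [[347. 271.]] [[351. 248.]]
y [0.6082 0.0115 0.078 ] [[297. 232.]] [[272. 237.]]
piv [ 0.6747 -0.0764  0.07  ] [[346. 235.]] [[317. 205.]]
tb [ 0.5388 -0.1793  0.07  ] [[347. 296.]] [[369. 273.]]
ty [0.5718 0.0595 0.07  ] [[270. 234.]] [[248. 256.]]
```

View pics/s_crop.png

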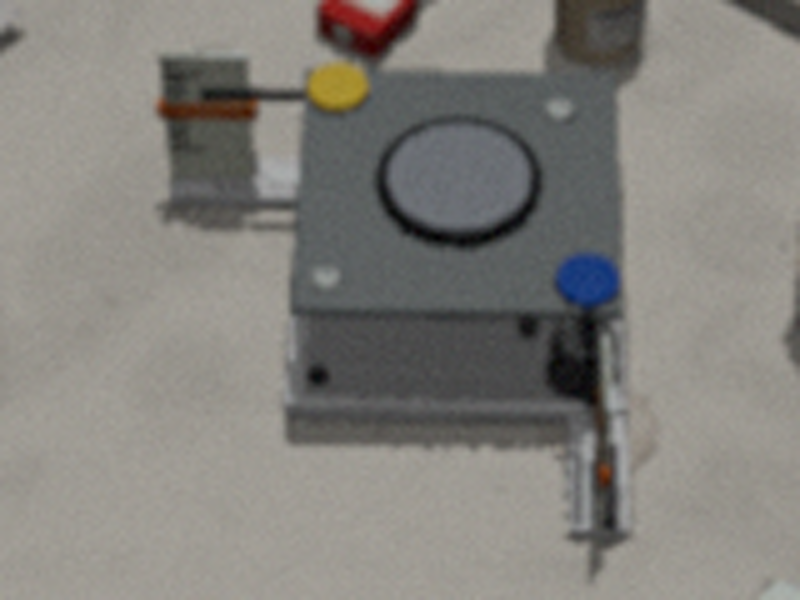

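The crop shows both scales from the side. Yellow's orange clip is visible at crop (205,108), just below its pointer. Blue's scale is nearly edge-on, with a bit of orange at crop (603,473), so blue needs the wrist camera.

```bash
python3 - <<'E'
from h import *
from scipy.spatial.transform import Rotation as Ro
c=cam('wrist'); s=bot.state(); w=s['tool_rot']; R=Ro.from_quat([w[1],w[2],w[3],w[0]]).as_matrix()
o,d=ray(c,(c[1][0,2],c[1][1,2])); Rc=cv2.Rodrigues(c[3])[0]
print('tool axes',R.round(3).tolist(),'cam pos in tool',(R.T@(o-s['tcp_pos'])).round(4),'cam axes in tool (cols)',(R.T@Rc.T).round(3).tolist(),c[1].round(1).tolist())
E
```

```text
tool axes [[-0.916, 0.4, -0.0], [0.4, 0.916, -0.001], [-0.0, -0.001, -1.0]] cam pos in tool [ 0.0712  0.0007 -0.1749] cam axes in tool (cols) [[0.0, -0.961, -0.277], [1.0, 0.0, 0.0], [-0.0, -0.277, 0.961]] [[331.2, 0.0, 316.4], [0.0, 331.2, 240.2], [0.0, 0.0, 1.0]]
```

Request:
{"method": "arm_command", "body": {
  "series": [
    [0,[0,0,0],10],
    [0,[0,0,0],10],
    [0,[0,0,0],9.3],
    [0,[-0.047,-0.0056,0],0],
    [0,[-0.047,-0.0056,0],0]
  ],
  "newtons": 40
}}

```text
clock: 0.88
tcp_pos: [0.3081, 0.5131, 0.1984]
tool_rot: [0.0, 0.445, 0.896, -0.0]
force: [1.6, 0.4, 0.4]
width: 0.0
```

Request:
{"method": "arm_command", "body": {
  "series": [
    [0,[-0.047,-0.0056,0],0],
    [0,[-0.047,-0.0056,0],0],
    [0,[-0.047,-0.0056,0],0],
    [0,[-0.047,-0.0056,0],0],
    [0,[-0.047,-0.0056,0],0]
  ]
}}

```text
clock: 1.5
tcp_pos: [0.4281, 0.3082, 0.1989]
tool_rot: [0.0, 0.445, 0.895, 0.0]
force: [0.7, -0.1, 1.2]
width: -0.001
```

Request:
{"method": "arm_command", "body": {
  "series": [
    [0,[-0.047,-0.0056,0],0],
    [0,[-0.04,-0.0286,0.01],0],
    [0,[-0.04,-0.0286,0.01],0],
    [0,[-0.04,-0.0286,0.01],0],
    [0,[-0.04,-0.0286,0.01],0]
  ]
}}

```text
clock: 2.12
tcp_pos: [0.4566, 0.0706, 0.1587]
tool_rot: [0.0, 0.445, 0.895, 0.0]
force: [1.5, 0.5, 0.7]
width: 0.004
```

Request:
{"method": "arm_command", "body": {
  "series": [
    [0,[-0.04,-0.0286,0.01],0],
    [0,[-0.04,-0.0286,0.01],0],
    [0,[-0.04,-0.0286,0.01],0],
    [0,[0,0,0],0],
    [0,[0,0,0],0]
  ]
}}

```text
clock: 2.75
tcp_pos: [0.4605, -0.0748, 0.1288]
tool_rot: [-0.0, 0.445, 0.895, 0.0]
force: [-0.2, 0.1, -0.4]
width: -0.002
```

```bash
cat >> h.py <<'E'
from scipy.spatial.transform import Rotation as Ro
def pts(q=None):
    x,y,a=np.load('q.npy') if q is None else q;R=np.array([[np.cos(a),-np.sin(a)],[np.sin(a),np.cos(a)]])
    f=lambda l,z:np.r_[np.array([x,y])+R@np.array(l),z]
    k=170/110
    return dict(b=f([0,-.078],.078),y=f([0,.078],.078),piv=f([.078,0],.07),tb=f([.078-.078*k,-.078*k],.07),ty=f([.078-.078*k,.078*k],.07))
def tool(P=None):
    s=bot.state(); w=s['tool_rot']; R=Ro.from_quat([w[1],w[2],w[3],w[0]]).as_matrix()
    print('t',round(float(s['clock']),2),'tcp',np.round(s['tcp_pos'],4),'xang',round(float(np.degrees(np.arctan2(R[1,0],R[0,0]))),2),'F',np.round(s['force'],2),'w',round(float(s['width']),3))
    if P is not None: print('delta in tool',(R.T@(P-s['tcp_pos'])).round(4))
E
python3 - <<'E'
from h import *
P=pts(); tool(P['b']); c=cam('wrist'); save(c[0],'w1.png')
for k in P: print(k,proj(c,P[k]).round(1))
E
```

```text
t 2.75 tcp [ 0.4605 -0.0748  0.1288] xang 127.11 F [-0.25  0.13 -0.37] w -0.002
delta in tool [-0.1306  0.0595  0.0507]
b [[387.  397.6]]
y [[541.8 274.3]]
piv [[510.3 388.4]]
tb [[315.1 391.3]]
ty [[549.8 192.8]]
```

View pics/w1.png

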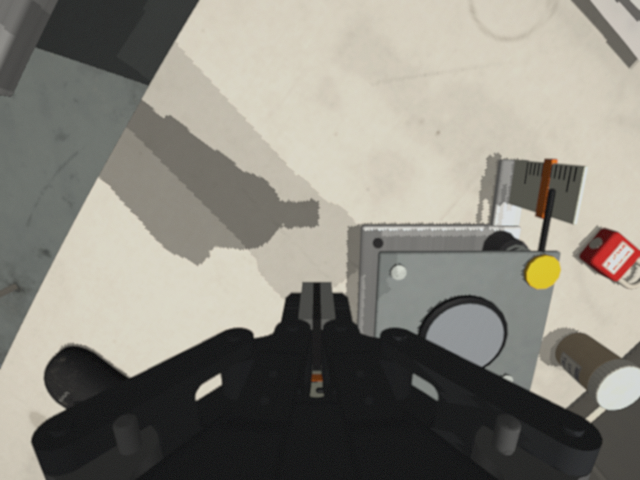

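Wrist view: the yellow scale faces the camera at (545,190), with its orange clip and the pointer end at (550,195). The gripper hides the blue side at the bottom centre. I'll shift so that the blue scale shows to the left of the fingers.

Request:
{"method": "arm_command", "body": {
  "series": [
    [0,[-0.03,0.033,0.004],0],
    [0,[-0.03,0.033,0.005],0],
    [0,[-0.03,0.033,0.005],0],
    [0,[0,0,0],0],
    [0,[0,0,0],0]
  ]
}}

```text
clock: 3.42
tcp_pos: [0.5929, -0.086, 0.1145]
tool_rot: [-0.001, 0.445, 0.896, -0.0]
force: [-1.3, 0.7, -0.6]
width: -0.003
```

```bash
python3 - <<'E'
from h import *
P=pts(); tool(P['b']); c=cam('wrist'); np.savez('w2.npz',img=c[0],K=c[1],D=c[2],r=c[3],t=c[4])
for k in P: print(k,proj(c,P[k]).round(1))
u,v=proj(c,P['tb'])[0].astype(int); x0,y0=max(u-80,0),max(v-60,0); print(x0,y0)
save(cv2.resize(c[0][y0:y0+120,x0:x0+160],None,fx=5,fy=5,interpolation=cv2.INTER_CUBIC),'w2.png')
E
```

```text
t 3.42 tcp [ 0.5929 -0.086   0.1145] xang 127.2 F [-1.34  0.74 -0.6 ] w -0.003
delta in tool [-0.0417 -0.0393  0.0365]
b [[260.6 310.8]]
y [[430.2 150.8]]
piv [[412.4 305.7]]
tb [[181.4 304.9]]
ty [[433.7  48.9]]
101 244
```

View pics/w2.png

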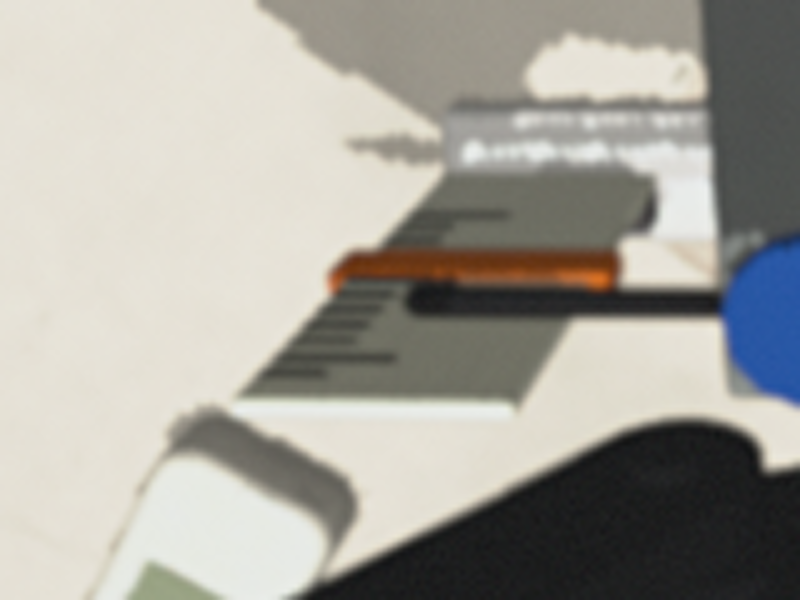

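The crop shows the blue scale clearly. Its clip spans crop rows 250–290, the front face about 250–279 and the top face below that. The pointer end is at crop (412,300), and the scale's top edge is at row 400 and its foot at about row 175. I'll compute heights from these.

```bash
python3 - <<'E'
from h import *
z=np.load('w2.npz'); c=(z['img'],z['K'],z['D'],z['r'],z['t']); P=pts()
dirp=(P['tb']-P['piv']); dirp/=np.linalg.norm(dirp); n=np.array([dirp[1],-dirp[0],0]); 
if n@np.array([-.6,.8,0])<0:n=-n
def onplane(uv,off):
    o,d=ray(c,uv); return o+d*(((P['tb']+n*off-o)@n)/(d@n))
C=lambda x,y:(101+(x+.5)/5-.5,244+(y+.5)/5-.5)
for off in(-.004,-.006,-.008,-.010):
    f=lambda x,y,o=off:onplane(C(x,y),o)
    bot_,top=f(545,175),f(375,400)
    print(off,'bot',bot_[2].round(4),'top',top[2].round(4),'clip edges(front,+2mm)',f(480,250,off+.002)[2].round(4),f(480,279,off+.002)[2].round(4),
     'end along',[((f(x,y,o)-P['tb'])@dirp).round(4) for x,y,o in((235,400,off),(515,400,off),(332,270,off+.002),(618,270,off+.002))])
print('pointer z', onplane(C(430,301),0)[2])
im=c[0].astype(int)
for y in range(288,312): print(y,im[y,180:215:12].tolist())
E
```

```text
-0.004 bot 0.0098 top 0.0899 clip edges(front,+2mm) 0.0461 0.0566 end along [np.float64(0.0162), np.float64(-0.0226), np.float64(0.0182), np.float64(-0.0273)]
-0.006 bot 0.005 top 0.0865 clip edges(front,+2mm) 0.0419 0.0525 end along [np.float64(0.0182), np.float64(-0.0213), np.float64(0.0202), np.float64(-0.026)]
-0.008 bot 0.0003 top 0.0831 clip edges(front,+2mm) 0.0376 0.0485 end along [np.float64(0.0201), np.float64(-0.02), np.float64(0.0223), np.float64(-0.0247)]
-0.01 bot -0.0045 top 0.0797 clip edges(front,+2mm) 0.0334 0.0444 end along [np.float64(0.0221), np.float64(-0.0186), np.float64(0.0243), np.float64(-0.0235)]
pointer z 0.06808856457641482
288 [[190, 185, 170], [96, 97, 88], [109, 110, 98]]
289 [[145, 141, 130], [104, 105, 94], [109, 110, 98]]
290 [[110, 108, 98], [107, 108, 96], [109, 109, 99]]
291 [[81, 82, 74], [109, 109, 97], [111, 111, 100]]
292 [[75, 71, 62], [108, 106, 94], [108, 106, 94]]
293 [[90, 71, 58], [101, 88, 75], [101, 89, 75]]
294 [[100, 63, 40], [99, 67, 48], [98, 67, 48]]
295 [[103, 55, 27], [102, 55, 28], [102, 56, 29]]
296 [[105, 54, 19], [105, 55, 23], [103, 52, 19]]
297 [[114, 59, 22], [117, 60, 23], [119, 60, 22]]
298 [[115, 59, 23], [133, 69, 28], [144, 76, 31]]
299 [[88, 56, 42], [119, 68, 39], [148, 89, 53]]
300 [[81, 78, 71], [85, 61, 49], [118, 84, 65]]
301 [[97, 99, 89], [51, 47, 42], [71, 61, 51]]
302 [[97, 96, 87], [32, 33, 32], [39, 37, 36]]
303 [[93, 93, 83], [37, 38, 39], [33, 35, 36]]
304 [[104, 104, 93], [38, 39, 41], [38, 39, 41]]
305 [[109, 109, 97], [41, 42, 42], [39, 39, 41]]
306 [[111, 112, 99], [47, 46, 46], [46, 46, 45]]
307 [[113, 112, 101], [75, 75, 68], [71, 71, 65]]
308 [[112, 112, 100], [103, 103, 93], [100, 100, 89]]
309 [[112, 112, 100], [112, 112, 99], [113, 113, 101]]
310 [[111, 112, 98], [112, 113, 100], [112, 113, 100]]
311 [[109, 110, 97], [111, 112, 99], [113, 113, 100]]
```

Request:
{"method": "arm_command", "body": {
  "series": [
    [0,[0.03,0.043,0],0],
    [0,[0.03,0.043,0],0],
    [0,[0,0,0],0],
    [0,[0,0,0],0]
  ]
}}

```text
clock: 3.98
tcp_pos: [0.6253, 0.0122, 0.1152]
tool_rot: [-0.0, 0.445, 0.895, -0.0]
force: [-0.3, -0.0, -0.2]
width: -0.003
```

```bash
python3 - <<'E'
from h import *
P=pts(); tool(P['b']); c=cam('wrist'); np.savez('w3.npz',img=c[0],K=c[1],D=c[2],r=c[3],t=c[4])
u,v=proj(c,P['tb'])[0].astype(int); x0,y0=max(u-80,0),max(v-60,0); print(u,v,x0,y0)
save(cv2.resize(c[0][y0:y0+120,x0:x0+160],None,fx=5,fy=5,interpolation=cv2.INTER_CUBIC),'w3.png')
E
```

```text
t 3.98 tcp [0.6253 0.0122 0.1152] xang 127.12 F [-0.3  -0.03 -0.22] w -0.003
delta in tool [-0.1005 -0.1243  0.0372]
88 368 8 308
```

View pics/w3.png

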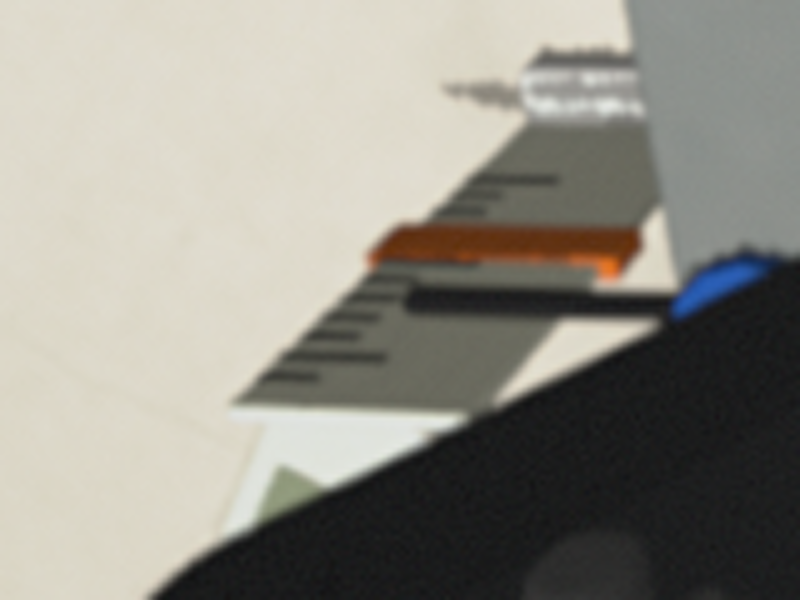

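The second view shows the clip front face at crop rows 225–260, the pointer end at (408,300) and the scale's top edge at row 405. Both views together give the offset behind the pointer.

```bash
python3 - <<'E'
from h import *
from scipy.optimize import least_squares
P=pts(); dirp=(P['tb']-P['piv']); dirp/=np.linalg.norm(dirp); n=np.array([dirp[1],-dirp[0],0]); n*=np.sign(n@np.array([-.6,.8,0]))
V=[]
for f,x0,y0,tip,eb,et,st in(('w2.npz',101,244,(412,301),(480,250),(480,278),(375,400)),('w3.npz',8,308,(408,300),(500,226),(500,260),(350,406))):
    z=np.load(f); c=(z['img'],z['K'],z['D'],z['r'],z['t'])
    C=lambda p:np.array([x0+(p[0]+.5)/5-.5,y0+(p[1]+.5)/5-.5])
    sh=proj(c,P['tb'])[0]-C(tip); print('tip shift',sh)
    V.append((c,C(eb)+sh,C(et)+sh,C(st)+sh))
def line_v(c,off,z,u): # image row at column u of horizontal line on plane
    a,b=proj(c,[P['tb']+n*off+dirp*s+np.array([0,0,z-.07]) for s in(-.03,.03)])
    return a[1]+(b[1]-a[1])*(u-a[0])/(b[0]-a[0])
r=least_squares(lambda q:[line_v(c,q[0],q[1]+s,e[0])-e[1] for c,b,t,_ in V for s,e in((-.005,b),(.005,t))],[-.006,.05])
print('clip off,z',r.x,r.fun.round(2))
r2=least_squares(lambda q:[line_v(c,q[0],q[1],e[0])-e[1] for c,_,_,e in V],[-.006,.09]); print('scale off, top',r2.x)
for o in(-.003,-.004,-.005,-.006,-.007,-.008): 
    q=least_squares(lambda q:[line_v(c,o,q[0]+s,e[0])-e[1] for c,b,t,_ in V for s,e in((-.005,b),(.005,t))],[.05]);print(o,q.x,q.fun.round(2))
# yellow from scene
E
```

```text
tip shift [-1.59091552  1.13749048]
tip shift [-0.73371709  0.98981437]
clip off,z [-0.00450074  0.04816814] [ 0.06 -0.05 -0.13  0.12]
scale off, top [-0.00629743  0.08764623]
-0.003 [0.05061199] [-0.32 -0.38  0.1   0.43]
-0.004 [0.04898376] [-0.07 -0.16 -0.05  0.22]
-0.005 [0.04735475] [ 0.18  0.06 -0.21  0.01]
-0.006 [0.04572496] [ 0.43  0.28 -0.36 -0.19]
-0.007 [0.04409443] [ 0.67  0.49 -0.51 -0.39]
-0.008 [0.04246317] [ 0.91  0.7  -0.66 -0.59]
```

Blue marker is at z≈48 mm, about 22 mm below the resting pointer, which is within the stated 15–26 mm. That is a tilt of ≈0.129 rad, or 14 mm at the pad. Moving over the blue pad and down to just above it.

Request:
{"method": "arm_command", "body": {
  "series": [
    [0,[-0.0335,-0.0415,0],0],
    [0,[-0.0335,-0.0415,0],0],
    [0,[-0.0335,-0.0413,0],0],
    [0,[0,0,0.02],0],
    [0,[0,0,0.011],0]
  ]
}}

```text
clock: 4.65
tcp_pos: [0.5865, -0.1434, 0.0829]
tool_rot: [-0.001, 0.446, 0.895, 0.0]
force: [-0.3, -0.0, 0.2]
width: -0.0
```

Request:
{"method": "arm_command", "body": {
  "series": [
    [0,[0,0,0],0],
    [0,[0,0,0],0]
  ]
}}

```text
clock: 4.9
tcp_pos: [0.5881, -0.1417, 0.0839]
tool_rot: [0.0, 0.445, 0.896, 0.0]
force: [0.4, -0.7, 0.8]
width: -0.003
```

```bash
cat >> h.py <<'E'
def tipat(th,col):
    P=pts(); p=P['piv']; d=P['t'+col]-p; L=np.linalg.norm(d); d=d/L
    return p+d*L*np.cos(th)-np.array([0,0,L*np.sin(th)])
def look(col,name,zm,up=(110,70),off=.0045):
    """wrist crop round the tip, with predicted tip track and marker-level line"""
    P=pts(); tool(P[col]); c=cam('wrist'); d=P['t'+col]-P['piv']; d/=np.linalg.norm(d)
    n=np.array([d[1],-d[0],0]); n*=np.sign(n@(P['piv']+np.array([-.3,0,0])+(P['piv']-P['t'+col])*0-P['t'+col])) if False else (1 if n[0]<0 else -1)
    u,v=proj(c,tipat(.06,col))[0].astype(int); x0,y0=max(u-80,0),max(v-60,0)
    f=lambda X:(np.round((proj(c,X)[0]-[x0,y0])*5+2)).tolist()
    print('org',x0,y0,{round(t,2):f(tipat(t,col)) for t in np.arange(0,.2,.02)},'mk edges',[f(P['t'+col]-n*off+np.array([0,0,zm-.07+s])) for s in(-.005,0,.005)])
    save(cv2.resize(c[0][y0:y0+120,x0:x0+160],None,fx=5,fy=5,interpolation=cv2.INTER_CUBIC),name)
    return c,(x0,y0)
E
python3 - <<'E'
from h import *
look('b','w4.png',.0482)
E
```

```text
t 4.9 tcp [ 0.5881 -0.1417  0.0839] xang 127.2 F [ 0.38 -0.7   0.78] w -0.003
delta in tool [-0.0002 -0.0019  0.0059]
org 139 201 {np.float64(0.0): [379.0, 332.0], np.float64(0.02): [387.0, 323.0], np.float64(0.04): [395.0, 313.0], np.float64(0.06): [404.0, 304.0], np.float64(0.08): [413.0, 295.0], np.float64(0.1): [423.0, 287.0], np.float64(0.12): [432.0, 278.0], np.float64(0.14): [442.0, 270.0], np.float64(0.16): [452.0, 263.0], np.float64(0.18): [462.0, 255.0]} mk edges [[438.0, 294.0], [429.0, 307.0], [419.0, 319.0]]
```

Request:
{"method": "arm_command", "body": {
  "series": [
    [0,[0,-0.002,0.006],0],
    [0,[0,0,0.006],0],
    [0,[0,0,0.004],0],
    [0,[0,0,0],0]
  ]
}}

```text
clock: 5.45
tcp_pos: [0.5857, -0.144, 0.0673]
tool_rot: [-0.0, 0.445, 0.895, -0.0]
force: [0.0, 0.0, 0.4]
width: 0.001
```

```bash
python3 - <<'E'
from h import *
look('b','w5.png',.0482)
E
```

```text
t 5.45 tcp [ 0.5857 -0.144   0.0673] xang 127.1 F [0.01 0.02 0.45] w 0.001
delta in tool [ 0.0002  0.0014 -0.0107]
org 137 210 {np.float64(0.0): [374.0, 338.0], np.float64(0.02): [383.0, 326.0], np.float64(0.04): [393.0, 315.0], np.float64(0.06): [403.0, 305.0], np.float64(0.08): [413.0, 294.0], np.float64(0.1): [423.0, 284.0], np.float64(0.12): [433.0, 275.0], np.float64(0.14): [444.0, 266.0], np.float64(0.16): [455.0, 257.0], np.float64(0.18): [466.0, 248.0]} mk edges [[440.0, 291.0], [430.0, 305.0], [419.0, 319.0]]
```

View pics/w5.png

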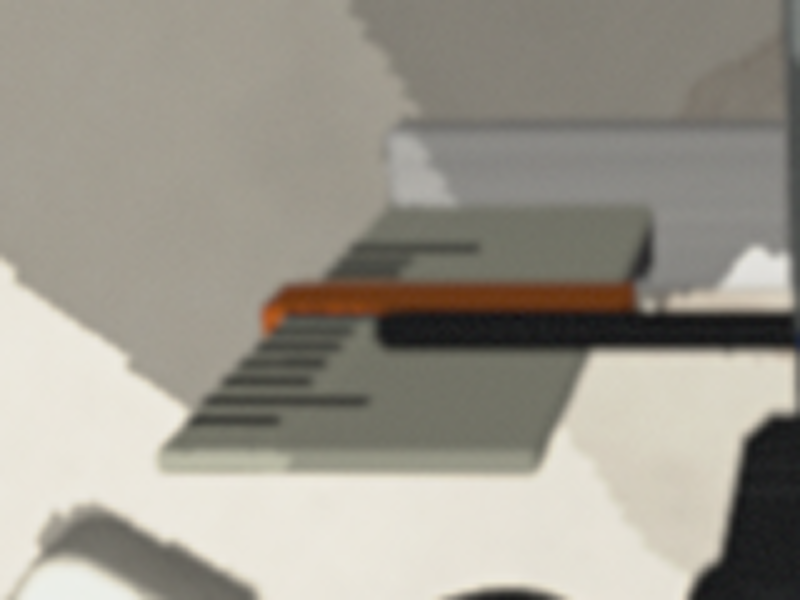

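The pointer is still at rest, with its end at crop (380,330), and the force is zero even though the TCP reads 67 mm. That doesn't fit, so I'll look at the whole picture before going further.

```bash
python3 - <<'E'
from h import *
P=pts(); tool(P['b']); c=cam('wrist'); s=cam('scene'); tcp=np.array(bot.state()['tcp_pos'])
print('pad',proj(c,P['b']),'tcp',proj(c,tcp),'scene pad',proj(s,P['b']),'tcp',proj(s,tcp))
a=np.hstack([cv2.resize(c[0][150:420,180:460],(400,386)),cv2.resize(s[0][195:335,285:430],(400,386),interpolation=cv2.INTER_CUBIC)]); save(a,'w6.png')
E
```

```text
t 5.5 tcp [ 0.586  -0.1441  0.0676] xang 127.1 F [-0.13 -0.61 -0.1 ] w 0.001
delta in tool [ 0.0004  0.0013 -0.0104]
pad [[318.09306889 282.50665894]] tcp [[316.05872288 276.31032674]] scene pad [[346.86995718 270.90524146]] tcp [[346.92239479 274.38034906]]
```

View pics/w6.png

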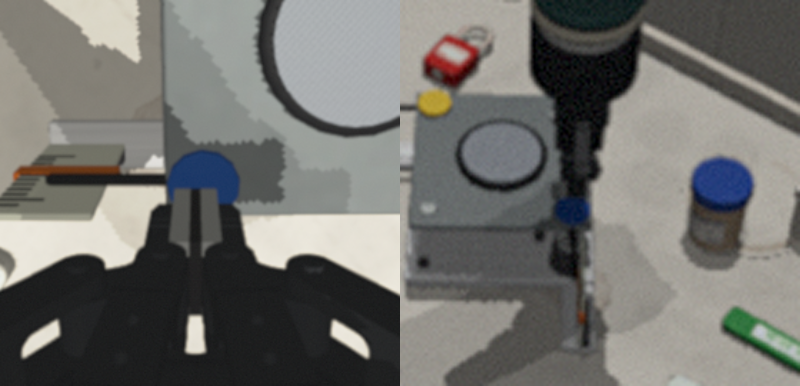

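The pad, plate and pointer are all at rest. The shut fingertips look higher and/or more to tool −x than the reported TCP, so I'll zoom in on the tip from all three cameras with the reported TCP marked.

```bash
python3 - <<'E'
from h import *
tcp=np.array(bot.state()['tcp_pos']); out=[]
for n,h in(('scene',32),('top',32),('wrist',60)):
    c=cam(n); u,v=proj(c,tcp)[0]; x0,y0=int(u)-h,int(v)-h-(10 if n=='scene' else 0)
    a=c[0][y0:y0+2*h,x0:x0+2*h]; a=np.clip(255*(a/255.)**.5,0,255).astype(np.uint8)
    k=266/(2*h); a=cv2.resize(a,(266,266),interpolation=cv2.INTER_CUBIC); a=np.ascontiguousarray(a)
    for p,col in((tcp,(255,0,0)),(tcp+[0,0,.02],(0,255,0))):
        q=((proj(c,p)[0]-[x0,y0]+.5)*k); cv2.drawMarker(a,tuple(int(i) for i in q),col,cv2.MARKER_CROSS,12,1)
    print(n,x0,y0,k); out.append(a)
save(cv2.resize(np.hstack(out),(798,266)),'w7.png')
E
```

```text
scene 314 232 4.15625
top 318 217 4.15625
wrist 255 215 2.216666666666667
```

View pics/w7.png

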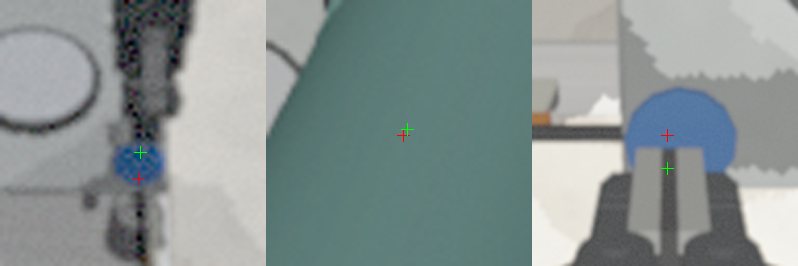

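In the scene crop the fingers end just above the pad, about 20–30 mm above the reported TCP mark. In the wrist crop the tips at (669,148) lie over the pad but closer to the camera than TCP depth. So the real tips haven't reached the pad yet. I'll descend in small steps, guided by force and by tracking the pointer in the image.

```bash
cat >> h.py <<'E'
def track(col,dz=(0,0)):
    """tilt from the pointer rod in the wrist image: darkest line among predicted rods"""
    c=cam('wrist'); g=cv2.cvtColor(c[0],cv2.COLOR_RGB2GRAY).astype(np.float32); P=pts(); p=P['piv']
    ths=np.arange(-.03,.26,.001); m=[]
    for th in ths:
        e=tipat(th,col); X=[p+(e-p)*r/.170 for r in np.linspace(.142,.166,30)]
        q=proj(c,X)+np.array(dz); m.append(cv2.remap(g,q[:,0].astype(np.float32),q[:,1].astype(np.float32),1).mean())
    m=cv2.GaussianBlur(np.array(m)[:,None],(1,15),4)[:,0]; i=m.argmin(); print('tilt',col,round(ths[i],3),'dark',round(float(m[i]),1)); return c,ths[i]
E
python3 - <<'E'
from h import *
tool(); track('b'); 
E
```

```text
t 5.75 tcp [ 0.5862 -0.1441  0.068 ] xang 127.1 F [0.12 0.29 0.01] w 0.003
tilt b 0.035 dark 25.9
```

Request:
{"method": "arm_command", "body": {
  "series": [
    [0,[0.002,0.002,0.003],0],
    [0,[0,0,0.002],0],
    [0,[0,0,0],0]
  ]
}}

```text
clock: 6.18
tcp_pos: [0.5863, -0.1411, 0.0625]
tool_rot: [-0.0, 0.445, 0.895, -0.0]
force: [0.1, -0.1, -0.2]
width: 0.001
```

```bash
python3 - <<'E'
from h import *
tool(); track('b'); 
E
```

```text
t 6.17 tcp [ 0.5863 -0.1411  0.0625] xang 127.11 F [ 0.07 -0.11 -0.17] w 0.001
tilt b 0.03 dark 26.0
```

Request:
{"method": "arm_command", "body": {
  "series": [
    [0,[0,0,0.003],0],
    [0,[0,0,0.003],0],
    [0,[0,0,0],0],
    [0,[0,0,0],0]
  ]
}}

```text
clock: 6.72
tcp_pos: [0.5865, -0.1413, 0.0568]
tool_rot: [0.0, 0.445, 0.895, -0.0]
force: [-0.2, 0.5, -1.0]
width: -0.0
```

```bash
python3 - <<'E'
from h import *
tool(); track('b'); c=cam('wrist'); np.savez('w8.npz',img=c[0])
E
```

```text
t 6.72 tcp [ 0.5865 -0.1413  0.0568] xang 127.1 F [-0.22  0.47 -0.98] w -0.0
tilt b 0.029 dark 25.9
```

Request:
{"method": "arm_command", "body": {
  "series": [
    [0,[0,0,0.002],0],
    [0,[0,0,0.002],0],
    [0,[0,0,0.002],0],
    [0,[0,0,0],0]
  ]
}}

```text
clock: 7.32
tcp_pos: [0.5863, -0.1412, 0.0505]
tool_rot: [-0.0, 0.445, 0.895, -0.0]
force: [-0.2, -0.0, 0.2]
width: -0.002
```

```bash
python3 - <<'E'
from h import *
tool(); track('b')
E
```

```text
t 7.33 tcp [ 0.5863 -0.1412  0.0505] xang 127.1 F [-0.21 -0.05  0.19] w -0.002
tilt b 0.03 dark 25.9
```

Request:
{"method": "arm_command", "body": {
  "series": [
    [0,[0,0,0.002],0],
    [0,[0,0,0.002],0],
    [0,[0,0,0],0],
    [0,[0,0,0],0]
  ]
}}

```text
clock: 7.88
tcp_pos: [0.5865, -0.1412, 0.0468]
tool_rot: [0.0, 0.445, 0.895, 0.0]
force: [0.5, -0.5, -0.1]
width: 0.003
```

```bash
python3 - <<'E'
from h import *
P=pts();tool(P['b']); track('b'); tcp=np.array(bot.state()['tcp_pos']); out=[]
for n,h in(('scene',40),('wrist',66)):
    c=cam(n); u,v=proj(c,P['b'])[0]; x0,y0=int(u)-h,int(v)-h
    a=np.clip(255*(c[0][y0:y0+2*h,x0:x0+2*h]/255.)**.5,0,255).astype(np.uint8); k=400/(2*h)
    a=np.ascontiguousarray(cv2.resize(a,(400,400),interpolation=cv2.INTER_CUBIC))
    for p,col in((tcp,(255,0,0)),(P['b'],(255,255,0))):
        q=((proj(c,p)[0]-[x0,y0]+.5)*k); cv2.drawMarker(a,tuple(int(i) for i in q),col,cv2.MARKER_CROSS,10,1)
    out.append(a)
save(np.hstack(out),'w8.png')
E
```

```text
t 7.88 tcp [ 0.5865 -0.1412  0.0468] xang 127.1 F [ 0.48 -0.45 -0.12] w 0.003
delta in tool [-0.0016 -0.0008 -0.0312]
tilt b 0.03 dark 25.3
```

View pics/w8.png

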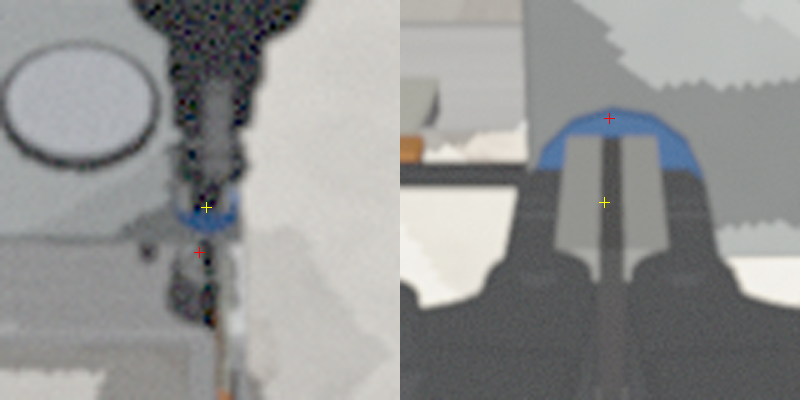

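The tips are now over the centre of the pad, at about its height: scene (210,212) against pad (206,207). The real fingertip is therefore about 30 mm behind the reported TCP. I'll zero the tracker at rest and continue in 2 mm steps.

```bash
python3 - <<'E'
from h import *
for s in(-1.5,-2.5,-3.,-3.5,-4): print(s,end=' ');track('b',(0,s))
E
```

```text
-1.5 tilt b 0.018 dark 25.5
-2.5 tilt b 0.01 dark 25.4
-3.0 tilt b 0.006 dark 25.4
-3.5 tilt b 0.002 dark 25.4
-4 tilt b -0.001 dark 25.5
```

Request:
{"method": "arm_command", "body": {
  "series": [
    [0,[0.001,0,0.002],0],
    [0,[0,0,0.002],0],
    [0,[0,0,0],0],
    [0,[0,0,0],0]
  ]
}}

```text
clock: 8.78
tcp_pos: [0.5859, -0.1405, 0.0428]
tool_rot: [0.0, 0.445, 0.895, 0.0]
force: [0.3, 0.1, 1.8]
width: 0.002
```

```bash
python3 - <<'E'
from h import *
tool(); track('b')
E
```

```text
t 8.78 tcp [ 0.5859 -0.1405  0.0428] xang 127.1 F [0.33 0.06 1.8 ] w 0.002
tilt b 0.049 dark 25.5
```

Contact is made: 1.8 N, and the tilt is up 0.019 rad. Pressing on towards ≈0.12 in two stages.

Request:
{"method": "arm_command", "body": {
  "series": [
    [0,[0,0,0.002],0],
    [0,[0,0,0.002],0],
    [0,[0,0,0.002],0],
    [0,[0,0,0.002],0],
    [0,[0,0,0],0]
  ]
}}

```text
clock: 9.45
tcp_pos: [0.5859, -0.1405, 0.0348]
tool_rot: [0.0, 0.445, 0.895, -0.0]
force: [-0.5, -0.2, 3.5]
width: -0.002
```

```bash
python3 - <<'E'
from h import *
tool(); track('b'); track('b',(0,-3.7))
E
```

```text
t 9.45 tcp [ 0.5859 -0.1405  0.0348] xang 127.1 F [-0.5  -0.21  3.51] w -0.002
tilt b 0.117 dark 25.1
tilt b 0.089 dark 25.5
```

Request:
{"method": "arm_command", "body": {
  "series": [
    [0,[0,0,0.002],0],
    [0,[0,0,0.002],0],
    [0,[0,0,0],0]
  ]
}}

```text
clock: 9.93
tcp_pos: [0.5861, -0.1404, 0.0308]
tool_rot: [0.0, 0.445, 0.895, 0.0]
force: [-2.0, -0.2, 4.8]
width: 0.002
```

```bash
python3 - <<'E'
from h import *
track('b'); track('b',(0,-3.7)); c,o=look('b','w9.png',.0482); np.savez('w9.npz',img=c[0],K=c[1],D=c[2],r=c[3],t=c[4])
E
```

```text
tilt b 0.151 dark 25.3
tilt b 0.123 dark 25.2
t 10.03 tcp [ 0.5861 -0.1405  0.0309] xang 127.1 F [-1.34 -0.21  4.46] w 0.001
delta in tool [-0.0024 -0.001  -0.0471]
org 111 242 {np.float64(0.0): [363.0, 355.0], np.float64(0.02): [377.0, 337.0], np.float64(0.04): [391.0, 320.0], np.float64(0.06): [405.0, 304.0], np.float64(0.08): [420.0, 289.0], np.float64(0.1): [434.0, 274.0], np.float64(0.12): [449.0, 260.0], np.float64(0.14): [464.0, 246.0], np.float64(0.16): [478.0, 233.0], np.float64(0.18): [493.0, 220.0]} mk edges [[462.0, 272.0], [446.0, 293.0], [430.0, 315.0]]
```

View pics/w9.png

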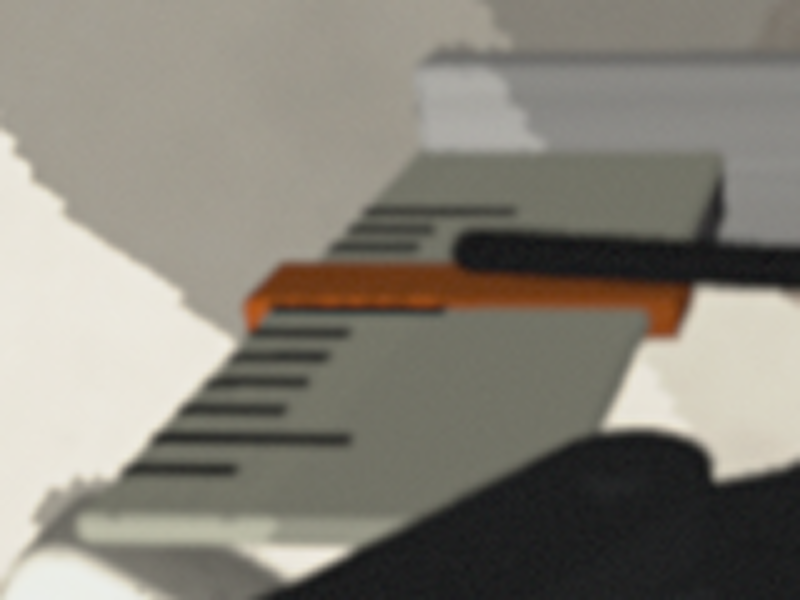

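Marker band is at crop rows 265–303 (centre about 284). The pointer end is at (455,250), which matches a tilt of ≈0.122. I'll cross-check the marker height with the scene camera, which sees this clip edge-on and so isn't affected by the offset error.

```bash
python3 - <<'E'
from h import *
P=pts(); d=P['tb']-P['piv']; d/=np.linalg.norm(d); n=np.array([d[1],-d[0],0]); n*=1 if n[0]<0 else -1
s=cam('scene'); im=cv2.imread('pics/scene1.png')[:,:,::-1].astype(int)
for nm,a in(('first',im),('now',s[0].astype(int))):
    o=np.clip(a[...,0]-a[...,2]-45,0,None)[300:325,340:360]; ys,xs=np.nonzero(o); w=o[ys,xs]
    print(nm,'orange centroid',(340+(xs*w).sum()/w.sum()).round(2),(300+(ys*w).sum()/w.sum()).round(2),'rows',o.sum(1).tolist())
for z in(.044,.046,.048,.050,.052): print(z,[proj(s,P['tb']+d*.0215-n*o+[0,0,z-.07])[0].round(2).tolist() for o in(.0045,.007,.0095)])
print('edges +-5mm',proj(s,P['tb']+d*.0215-n*.007+[0,0,-.0268]).round(2),proj(s,P['tb']+d*.0215-n*.007+[0,0,-.0168]).round(2))
E
```

```text
first orange centroid 350.45 309.26 rows [0, 0, 0, 0, 0, 0, 0, 0, 29, 73, 50, 11, 0, 0, 0, 0, 0, 0, 0, 0, 0, 0, 0, 0, 0]
now orange centroid 350.39 309.56 rows [0, 0, 0, 0, 0, 0, 0, 0, 14, 49, 47, 20, 0, 0, 0, 0, 0, 0, 0, 0, 0, 0, 0, 0, 0]
0.044 [[348.91, 312.25], [350.13, 312.27], [351.35, 312.29]]
0.046 [[348.96, 311.68], [350.18, 311.7], [351.4, 311.72]]
0.048 [[349.0, 311.11], [350.23, 311.13], [351.45, 311.15]]
0.05 [[349.05, 310.53], [350.28, 310.55], [351.5, 310.57]]
0.052 [[349.1, 309.96], [350.33, 309.98], [351.56, 310.0]]
edges +-5mm [[350.11 312.5 ]] [[350.36 309.63]]
```

The estimates for the blue marker run from 48 to 50 mm, and the pointer now sits at about 49.4 mm. I'll add 0.4 mm of press and hold for 1.25 s.

Request:
{"method": "arm_command", "body": {
  "series": [
    [0,[0,0,0.0004],0],
    [0,[0,0,0],0],
    [0,[0,0,0],0],
    [0,[0,0,0],0],
    [0,[0,0,0],0]
  ]
}}

```text
clock: 10.75
tcp_pos: [0.5861, -0.1404, 0.0306]
tool_rot: [0.0, 0.445, 0.895, 0.0]
force: [-1.1, -1.7, 5.4]
width: 0.004
```

```bash
python3 - <<'E'
from h import *
tool(); track('b'); track('b',(0,-3.7))
E
```

```text
t 10.75 tcp [ 0.5861 -0.1404  0.0306] xang 127.1 F [-1.14 -1.7   5.42] w 0.004
tilt b 0.153 dark 25.3
tilt b 0.125 dark 25.1
```

Request:
{"method": "arm_command", "body": {
  "series": [
    [0,[0,0,0],0],
    [0,[0,0,0],0],
    [0,[0,0,0],0],
    [0,[0,0,0],0],
    [0,[0,0,0],0]
  ]
}}

```text
clock: 11.48
tcp_pos: [0.5861, -0.1405, 0.0306]
tool_rot: [0.0, 0.445, 0.895, 0.0]
force: [-0.0, -0.7, 5.3]
width: 0.0
```

Request:
{"method": "arm_command", "body": {
  "series": [
    [0,[0,0,-0.004],0],
    [0,[0,0,-0.004],0],
    [0,[0,0,-0.004],0],
    [0,[0,0,-0.006],0],
    [0,[0,0,-0.01],0]
  ]
}}

```text
clock: 12.1
tcp_pos: [0.5854, -0.1401, 0.0584]
tool_rot: [-0.001, 0.445, 0.895, -0.0]
force: [-0.6, -0.7, -0.1]
width: 0.001
```

Request:
{"method": "arm_command", "body": {
  "series": [
    [0,[0,0,-0.02],0],
    [0,[0,0,-0.02],0],
    [0,[0,0,0],0]
  ]
}}

```text
clock: 12.48
tcp_pos: [0.5876, -0.1408, 0.101]
tool_rot: [0.002, 0.445, 0.895, 0.001]
force: [-0.2, -0.3, -0.1]
width: 0.0
```

```bash
python3 - <<'E'
from h import *
tool(pts()['y']); track('b'); track('b',(0,-3.7))
E
```

```text
t 12.47 tcp [ 0.5876 -0.1408  0.101 ] xang 127.1 F [-0.18 -0.28 -0.08] w 0.0
delta in tool [0.1091 0.1082 0.023 ]
tilt b 0.036 dark 25.8
tilt b -0.007 dark 25.4
```

Blue was held for over 1 s at 0.125 rad and 5.3 N, then sprang back. Now turning by −90° for the yellow side.

Request:
{"method": "arm_command", "body": {
  "series": [
    [0,[0,0,-0.0065],-10],
    [0,[0,0,-0.007],-10],
    [0,[0,0,0],-10],
    [0,[0,0,0],-10],
    [0,[0,0,0],-10]
  ]
}}

```text
clock: 13.2
tcp_pos: [0.5851, -0.1402, 0.111]
tool_rot: [-0.001, 0.022, 1.0, 0.0]
force: [0.1, 0.6, -0.2]
width: 0.003
```

Request:
{"method": "arm_command", "body": {
  "series": [
    [0,[0,0,0],-10],
    [0,[0,0,0],-10],
    [0,[0,0,0],-10],
    [0,[0,0,0],-10],
    [0,[-0.008,-0.015,0],0]
  ]
}}

```text
clock: 13.82
tcp_pos: [0.6001, -0.147, 0.111]
tool_rot: [-0.001, -0.319, 0.948, 0.001]
force: [0.4, -1.4, 0.8]
width: 0.004
```

Request:
{"method": "arm_command", "body": {
  "series": [
    [0,[0,0,0],0],
    [0,[0,0,0],0]
  ]
}}

```text
clock: 14.08
tcp_pos: [0.6004, -0.1472, 0.1112]
tool_rot: [-0.001, -0.318, 0.948, 0.0]
force: [-0.8, -0.4, 0.7]
width: -0.0
```

```bash
python3 - <<'E'
from h import *
P=pts(); tool(P['y']); c=cam('wrist'); np.savez('y3.npz',img=c[0],K=c[1],D=c[2],r=c[3],t=c[4]); print(proj(c,P['ty']),proj(c,P['y']))
E
```

```text
t 14.07 tcp [ 0.6004 -0.1472  0.1112] xang -142.9 F [-0.84 -0.42  0.68] w -0.0
delta in tool [-0.102   0.1219  0.0332]
[[542.31611671 371.81354447]] [[473.95364019 380.70551698]]
```

Request:
{"method": "arm_command", "body": {
  "series": [
    [0,[-0.03,0.041,0],0],
    [0,[-0.03,0.041,0],0],
    [0,[0,0,0],0],
    [0,[0,0,0],0]
  ]
}}

```text
clock: 14.62
tcp_pos: [0.5993, -0.0462, 0.1119]
tool_rot: [-0.0, -0.318, 0.948, -0.0]
force: [-1.0, -0.3, -1.0]
width: -0.002
```

```bash
python3 - <<'E'
from h import *
P=pts(); tool(P['y']); c=cam('wrist'); np.savez('y2.npz',img=c[0],K=c[1],D=c[2],r=c[3],t=c[4]); print(proj(c,P['ty']))
out=[]
for f in('y2','y3'):
    z=np.load(f+'.npz'); c=(z['img'],z['K'],z['D'],z['r'],z['t']); u,v=proj(c,P['ty'])[0].astype(int)
    x0,y0=min(u-50,540),v-50; print(f,'org',x0,y0); out.append(cv2.resize(c[0][y0:y0+100,x0:x0+100],(400,400),interpolation=cv2.INTER_CUBIC))
save(np.hstack(out),'y23.png')
# automatic orange profile: R-B along columns at clip middle, blue and yellow alike
for f,t,al in(('w2','tb',.0),('w3','tb',.0),('y2','ty',.0),('y3','ty',.0)):
    z=np.load(f+'.npz'); c=(z['img'],z['K'],z['D'],z['r'],z['t']); d=P[t]-P['piv']; d/=np.linalg.norm(d)
    X=[P[t]+d*s+[0,0,-.02] for s in(-.012,-.004,.004)]
    for q in proj(c,X):
        u=int(round(q[0])); v=int(q[1]); col=z['img'][v-22:v+22,u].astype(int); o=col[:,0]-col[:,2]; k=np.nonzero(o>45)[0]
        g=cv2.cvtColor(z['img'],cv2.COLOR_RGB2GRAY)[v-22:v+22,u]; dk=np.nonzero(g<60)[0]
        print(f,'col',u,'orange',v-22+k.min() if len(k) else None,v-22+k.max() if len(k) else None,'R',col[k,0].tolist(),'dark',(v-22+dk).tolist())
E
```

```text
t 14.62 tcp [ 0.5993 -0.0462  0.1119] xang -142.88 F [-1.   -0.29 -1.01] w -0.002
delta in tool [-0.042   0.0407  0.0339]
[[452.63698276 305.0548181 ]]
y2 org 402 255
y3 org 492 321
w2 col 206 orange 294 300 R [100, 102, 104, 113, 133, 138, 114] dark [302, 303, 304, 305, 306]
w2 col 196 orange 294 300 R [100, 101, 101, 109, 126, 134, 109] dark [302, 303, 304, 305, 306]
w2 col 186 orange 294 299 R [99, 104, 105, 109, 110, 82] dark [299, 300, 301, 302, 303, 304, 305, 306]
w3 col 116 orange 354 360 R [96, 97, 98, 100, 112, 132, 131] dark [366, 367, 368, 369, 370]
w3 col 107 orange 353 360 R [96, 98, 98, 98, 98, 110, 127, 124] dark [366, 367, 368, 369, 370]
w3 col 99 orange 353 359 R [99, 97, 101, 97, 98, 111, 112] dark [366, 367, 368, 369, 370]
y2 col 428 orange 300 303 R [101, 101, 94, 73] dark [302, 303, 304, 305, 306, 307, 308, 309]
y2 col 438 orange 300 303 R [101, 100, 93, 69] dark [302, 303, 304, 305, 306, 307, 308, 309]
y2 col 448 orange 300 302 R [100, 100, 92] dark [302, 303, 304, 305, 306, 307, 308, 309]
y3 col 514 orange 363 370 R [100, 97, 99, 99, 99, 108, 120, 110] dark [371, 372, 373, 374, 375]
y3 col 523 orange 363 370 R [97, 96, 98, 97, 101, 113, 122, 103] dark [364, 371, 372, 373, 374, 375, 376]
y3 col 532 orange 362 370 R [101, 97, 97, 98, 98, 107, 123, 125, 96] dark [371, 372, 373, 374, 375]
```

View pics/y23.png

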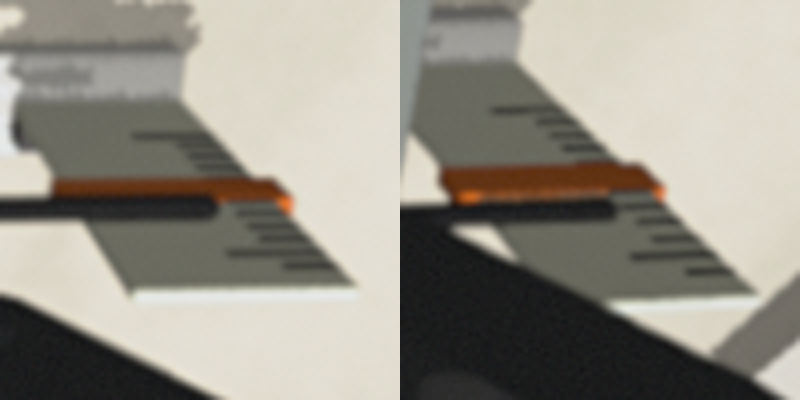

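The yellow scale: in the left view the clip's lower edge is at crop row 180 and the pointer axis at about row 208. In the right view they are at about 166 and 209. The yellow marker therefore sits about 5.5 mm higher than blue's; fitting it now.

```bash
python3 - <<'E'
from h import *
from scipy.optimize import least_squares
P=pts()
def run(t,views,ends):
    d=P[t]-P['piv']; d/=np.linalg.norm(d); n=np.array([d[1],-d[0],0]); n*=1 if n[0]<0 else -1
    if t=='ty': n=-n if n@np.array([-.8,-.6,0])<0 else n
    def lv(c,off,z,u,L=.03):
        a,b=proj(c,[P[t]+n*off+d*s+np.array([0,0,z-.07]) for s in(-L,L)]); return a[1]+(b[1]-a[1])*(u-a[0])/(b[0]-a[0])
    O=[]
    for f,u,ax,lo,hi in views:
        z=np.load(f+'.npz'); c=(z['img'],z['K'],z['D'],z['r'],z['t']); O.append((c,u,lv(c,0,.07,u)-ax,lo,hi))
    F=lambda o,z:[lv(c,o,z+s,u)-(e+sh) for c,u,sh,lo,hi in O for s,e in((-.005,lo),(.005,hi)) if e]
    r=least_squares(lambda q:F(*q),[-.005,.05]); print(t,'free',r.x.round(4),r.fun.round(2),'shifts',[round(o[2],2) for o in O])
    for o in(-.0035,-.0045,-.0055): r=least_squares(lambda q:F(o,q[0]),[.05]); print('  off',o,r.x.round(4),r.fun.round(2))
run('tb',[('w2',201,304.1,293.5,299.3),('w3',107,368.,353.0,359.6)],0)
run('ty',[('y2',438,306.9,299.5,None),('y3',523,373.2,362.6,369.7)],0)
E
```

```text
tb free [-0.0036  0.0497] [ 0.15 -0.13 -0.26  0.24] shifts [np.float64(0.99), np.float64(1.1)]
  off -0.0035 [0.0498] [ 0.13 -0.14 -0.25  0.25]
  off -0.0045 [0.0482] [ 0.38  0.08 -0.4   0.05]
  off -0.0055 [0.0466] [ 0.62  0.29 -0.56 -0.16]
ty free [-0.0024  0.058 ] [ 0.03 -0.32  0.27] shifts [np.float64(-1.77), np.float64(-0.83)]
  off -0.0035 [0.0564] [ 0.4  -0.42  0.1 ]
  off -0.0045 [0.0549] [ 0.73 -0.51 -0.04]
  off -0.0055 [0.0534] [ 1.04 -0.61 -0.19]
```

Yellow marker at z≈54.5–55 mm, about 15.3 mm below rest, so the target tilt is ≈0.090. By symmetry with blue, that should come at TCP z≈34.7 mm, with contact at 45 mm.

Request:
{"method": "arm_command", "body": {
  "series": [
    [0,[-0.02,0.0205,0],0],
    [0,[-0.02,0.0205,0.01],0],
    [0,[0,0,0.025],0],
    [0,[0,0,0.02],0],
    [0,[0,0,0.007],0]
  ]
}}

```text
clock: 15.3
tcp_pos: [0.6058, 0.0091, 0.0483]
tool_rot: [-0.001, -0.317, 0.948, 0.0]
force: [0.0, 0.2, 0.4]
width: 0.002
```

Request:
{"method": "arm_command", "body": {
  "series": [
    [0,[0,0,0],0],
    [0,[0,0,0],0]
  ]
}}

```text
clock: 15.55
tcp_pos: [0.6075, 0.0105, 0.0506]
tool_rot: [0.001, -0.318, 0.948, -0.0]
force: [-0.3, 1.1, 0.3]
width: 0.002
```

```bash
python3 - <<'E'
from h import *
tool(pts()['y'])
for s in(-1,0,1,2,3): print(s,end=' ');track('y',(0,s))
E
```

```text
t 15.55 tcp [0.6075 0.0105 0.0506] xang -142.94 F [-0.31  1.11  0.34] w 0.002
delta in tool [-0.0012  0.0004 -0.0274]
-1 tilt y -0.006 dark 31.1
0 tilt y 0.002 dark 30.6
1 tilt y 0.01 dark 30.2
2 tilt y 0.018 dark 30.5
3 tilt y 0.026 dark 30.6
```

Request:
{"method": "arm_command", "body": {
  "series": [
    [0,[0.001,0,0.004],0],
    [0,[0,0,0.003],0],
    [0,[0,0,0.003],0],
    [0,[0,0,0.002],0],
    [0,[0,0,0],0]
  ]
}}

```text
clock: 16.42
tcp_pos: [0.606, 0.0105, 0.0379]
tool_rot: [-0.0, -0.318, 0.948, 0.0]
force: [-0.6, 1.5, 2.3]
width: 0.002
```

```bash
python3 - <<'E'
from h import *
tool(pts()['y']); track('y')
E
```

```text
t 16.43 tcp [0.606  0.0105 0.0379] xang -142.89 F [-0.64  1.53  2.33] w 0.002
delta in tool [-0.0024 -0.0004 -0.0401]
tilt y 0.06 dark 29.0
```

Request:
{"method": "arm_command", "body": {
  "series": [
    [0,[0,0,0.002],0],
    [0,[0,0,0.001],0],
    [0,[0,0,0],0]
  ]
}}

```text
clock: 16.85
tcp_pos: [0.6061, 0.0104, 0.0349]
tool_rot: [0.0, -0.318, 0.948, 0.0]
force: [-0.9, 2.0, 3.8]
width: -0.004
```

```bash
python3 - <<'E'
from h import *
P=pts(); tool(P['y']); c,th=track('y'); d=P['ty']-P['piv']; d/=np.linalg.norm(d); n=np.array([-.8,-.6,0]); 
# orange extent beyond the pointer end vs model
for s in(.008,.014):
    for off in(.0035,.0045):
        q=proj(c,[P['ty']+d*s-n*off+[0,0,z-.07] for z in(.0497,.0547,.0597)]); print(s,off,q.round(1).tolist())
    u=int(round(q[1,0])); col=c[0][:,u].astype(int); k=np.nonzero(col[:,0]-col[:,2]>45)[0]; print('orange rows at',u,k.tolist(),col[k,0].tolist())
q=proj(c,tipat(th,'y'))[0]; print('tip pred',q)
E
```

```text
t 16.85 tcp [0.6061 0.0104 0.0349] xang -142.89 F [-0.94  1.99  3.81] w -0.004
delta in tool [-0.0024 -0.0003 -0.0431]
tilt y 0.084 dark 28.0
0.008 0.0035 [[441.3, 293.6], [444.8, 297.7], [448.4, 302.1]]
0.008 0.0045 [[441.1, 295.3], [444.6, 299.5], [448.2, 303.9]]
orange rows at 445 [297, 298, 299, 300, 301, 302, 303, 304, 305, 306] [93, 104, 106, 106, 107, 107, 112, 126, 134, 128]
0.014 0.0035 [[452.4, 293.5], [456.1, 297.6], [460.1, 302.0]]
0.014 0.0045 [[452.2, 295.2], [455.9, 299.4], [459.8, 303.8]]
orange rows at 456 [297, 298, 299, 300, 301, 302, 303, 304] [95, 104, 105, 106, 106, 108, 115, 113]
tip pred [429.78777944 292.50136021]
```

The marker rows match the model with z=54.7 mm. The tilt readings are 0.083 from the image, 0.089 from travel and 0.093 from force, against a 0.090 target. I'll add 0.3 mm, hold for 1.25 s, and release.

Request:
{"method": "arm_command", "body": {
  "series": [
    [0,[0,0,0.0003],0],
    [0,[0,0,0],0],
    [0,[0,0,0],0],
    [0,[0,0,0],0],
    [0,[0,0,0],0]
  ]
}}

```text
clock: 17.52
tcp_pos: [0.606, 0.0103, 0.0346]
tool_rot: [0.0, -0.318, 0.948, 0.0]
force: [-0.9, 1.3, 2.7]
width: 0.001
```

```bash
python3 - <<'E'
from h import *
tool(pts()['y']); track('y')
E
```

```text
t 17.52 tcp [0.606  0.0103 0.0346] xang -142.9 F [-0.92  1.27  2.69] w 0.001
delta in tool [-0.0024 -0.0003 -0.0434]
tilt y 0.087 dark 27.9
```

Request:
{"method": "arm_command", "body": {
  "series": [
    [0,[0,0,0],0],
    [0,[0,0,0],0],
    [0,[0,0,0],0],
    [0,[0,0,0],0],
    [0,[0,0,0],0]
  ]
}}

```text
clock: 18.2
tcp_pos: [0.606, 0.0103, 0.0346]
tool_rot: [0.0, -0.318, 0.948, 0.0]
force: [-1.4, 0.8, 5.1]
width: -0.002
```

Request:
{"method": "arm_command", "body": {
  "series": [
    [0,[0,0,-0.004],0],
    [0,[0,0,-0.004],0],
    [0,[0,0,-0.004],0],
    [0,[0,0,-0.006],0],
    [0,[0,0,-0.01],0]
  ]
}}

```text
clock: 18.82
tcp_pos: [0.6058, 0.01, 0.0628]
tool_rot: [-0.0, -0.318, 0.948, -0.0]
force: [0.9, 0.4, 0.3]
width: -0.003
```

Request:
{"method": "arm_command", "body": {
  "series": [
    [0,[0,0,-0.03],0],
    [0,[0,0,-0.03],0],
    [0,[0,0,-0.03],0],
    [0,[0,0,0],0],
    [0,[0,0,0],0]
  ]
}}

```text
clock: 19.45
tcp_pos: [0.6056, 0.0102, 0.1524]
tool_rot: [-0.0, -0.318, 0.948, 0.0]
force: [-0.6, -0.5, 0.1]
width: 0.005
```

```bash
python3 - <<'E'
from h import *
tool(); track('y'); s=cam('scene'); old=cv2.imread('pics/scene1.png')[:,:,::-1]
for a in(old,s[0]): print([b[1] for b in blobs(a,(22,120,100),(34,255,255))][:1],[b[1] for b in blobs(a,(100,120,60),(125,255,255))][2:4])
# change since start, away from the arm
df=cv2.GaussianBlur(cv2.absdiff(old,s[0]).max(2),(5,5),0)
for nm,(x0,y0,x1,y1) in dict(padlock=(292,203,322,228),potb=(388,250,415,292),potw=(337,193,363,232),pen=(276,178,332,196),wand=(398,303,462,345),therm=(374,328,450,378),mouse=(345,390,408,450),yscale=(258,222,300,262),bscale=(340,275,362,330)).items(): print(nm,round(float(df[y0:y1,x0:x1].mean()),1),int(df[y0:y1,x0:x1].max()))
E
```

```text
t 19.45 tcp [0.6056 0.0102 0.1524] xang -142.9 F [-0.59 -0.55  0.06] w 0.005
tilt y -0.011 dark 33.8
[[297.1, 232.0]] [[401.5, 260.8], [347.1, 270.6]]
[[297.1, 232.1]] [[347.1, 270.7], [523.9, 304.7]]
padlock 8.6 12
potb 7.3 11
potw 7.9 12
pen 46.5 148
wand 9.0 13
therm 9.1 12
mouse 8.8 13
yscale 13.2 53
bscale 8.1 11
```

Both pads are back at their starting pixels and the bench hasn't changed; the arm hides the pen and part of the yellow scale from the scene camera. The robot is clear, so I'm handing in.

```bash
python3 -c "
from h import *
print(workorder.hand_in())"
```

```text
the job is handed in; nothing more can be done
None
```

I pressed the blue corner, then the yellow, each down to its marker as best I could measure. Each was held for over 1 s and let spring back, and I handed the job in at about 19.5 s.

| Corner | Marker height (est.) | Below resting pointer | Tilt held (image) | Force |
|---|---|---|---|---|
| Blue | about 48.7 mm | about 21 mm | 0.125 rad | about 5.3 N |
| Yellow | about 54.7 mm | about 15 mm | 0.087 rad | 2.7–5.1 N |

**Last checks:** both pads are back within 0.1 pixel of where they started, so the plate is level. The padlock, pots, green stick, thermometer and mouse look unchanged. The arm is clear, about 0.15 m up, and reads no contact force.

**What disagreed or is uncertain:**
- **Fingertip position:** the real fingertip met the pads about 33 mm behind the reported TCP. I found contact by force and by watching the pointer instead.
- **Marker heights:** these are good to about 1.5 mm, because the gap between pointer and scale is hard to measure. The scene camera's edge-on view put the blue marker about 2–4 mm higher than the wrist views did; I gave it little weight.
- **Yellow tilt:** just before the last 0.3 mm of press, image, travel and force gave 0.083, 0.089 and 0.093 rad, against a target of 0.090.
- **Not confirmed:** the arm hid the pen in the final picture. The picture near the yellow scale had also changed; I put that down to the arm or its shadow but did not check.

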